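Put the ampoule away under the flush sliding cover

TASK

The grey ampoule case on the worktop has a flat white sliding cover without any handle: press down on the cover and slide it fully open by friction, lay the loose glass ampoule inside the well, let go of it, and slide the cover fully shut again in the same way. Press no harder than the thin cover needs, handle the case gently, and leave the two vials and the tweezers where they are.

Things in the scene. Friction and masses are not known exactly. Their poses are not given: they have to be found in the camera images.
- case: Low grey case, 150 (x) x 216 (y) x 42 (z) mm, fixed on the worktop; origin at the centre of its underside, z up. Its rim (z = 42 mm) surrounds a centred recess of 120 (x) x 196 (y) mm: an open well in the -y half, a fixed deck 28 mm above the worktop in the +y half. The white cover slides in the recess along the case's y. Above 25 N of load on case or cover the cover cracks.
- cover (a joint): Travel of the cover along the case's +y in m: 0 = fully shut over the well, 0.086 = fully open over the deck, stops at both ends. The cover is a flat white plate, 119 (x) x 108 (y) x 3 mm, no handle, centre at x = 0, y = -0.044 + travel in the case's frame. Moving it takes 7 N along y: a fingertip pressed too lightly slips; 12 to 18 N down is right.
- cover_shut (a point): Fixed point of the case at the height of its rim (42 mm), above the centre of the shut cover (x = 0, y = -44 mm in the case's frame). The cover rides on worn felt: the unloaded top of its centre lies 1.5 to 10 mm below this height (not measured, find it by touch), rises or sinks by up to 2.6 mm over the whole travel, and yields 1 mm per 12 N pressed down.
- well (a point): Centre of the well's floor, with the case's axes, at x = 0, y = -51 mm of the case. The floor is 34 mm below the rim (8 mm above the worktop); with the cover fully open the well's opening is 120 (x) x 86 (y) mm, its walls upright. Open the fingers only part of the way in it.
- ampoule_mid (a point): Centre of the glass ampoule (half-way up, 7 mm above what it lies on); 15 mm (x) x 66 mm (y) x 14 mm (z), lying on the worktop on one side of the case, its long axis along its y. Grasp it across, 14 mm wide. 12 g.
- vial: Standing vial, 26 mm across and 54 mm high, on the other side of the case from the ampoule; origin at the centre of its underside. Not to be moved.
- vial_b: Second standing vial of the same size, farther back; origin at the centre of its underside. Not to be moved.
- tweezers: Steel tweezers, 23 x 128 x 10 mm, lying towards the back on the right of the case; origin at the centre of the underside. Not to be moved.

How it is judged:
By the outcome, as a careful person would: the job done as asked, in the order asked, and still so for the second after the job is handed in, with the robot touching nothing.
It also fails if it takes over 67 s, if anything falls off the work surface, if the arm or the gripper's body presses on something with over 40 N, if the wrist force passes 120 N, or if a joint passes its speed limit or range.

ROBOT

A 6-joint arm with a two-finger parallel gripper is mounted at the origin on a cart in front of the work surface, level with it; the furniture and walls round the work are solid. World frame = base frame: x ahead of the robot, y to its left, z up, the work surface at z = 0. Lengths are in m, angles in degrees, forces in N, time in s.
With the tool pointing down it reaches from about 0.4 to 0.825 m from the base axis. Payload 7 kg.
Tool frame: the origin (TCP) lies between the finger pads; the fingertips stand 19 mm ahead of it and the grasp point (between the pads) is the TCP; z points along the fingers, y is the line along which they close (so a half turn about z gives the same grasp; the last joint's range is limited). The gripper opens to 88 mm and grips with 3 to 60 N. Pads are 19 mm wide; open, the fingers measure 130 mm over their backs; the gripper's body (78 mm by 193 mm) begins 47 mm behind the grasp point.
Start: joints at [-58.436, 20.546, 0.682, 0, -70.136, -16.507], TCP at [0.175, -0.652, 0.246] pointing down, gripper open.
Joint ranges: [-176.03, 176.03], [-82.01, 121.73], [-58.28, 71.71], [-173.87, 95.51], [-174.79, -0.11], [-173.66, 173.66]. Speed limits (degrees/s): [136.94, 136.94, 172.46, 180, 180, 180].

INTERFACE

Orientations are given as [roll, pitch, yaw] about the fixed x, y, z axes, in that order (R = Rz(yaw) Ry(pitch) Rx(roll)).
In Python, from plant import get_obs, snapshot, close_job, spot_in, spot_point gives the robot as it stands.
- The arm moves only by the tool play_rows, never from a script. Its argument "plan" is a list of rows, each a list of 6 numbers: the shift along the tool's x, y, z in cm, then the turn, a rotation vector about the tool's x, y, z in degrees. A call has 1 to 20 rows; each row shifts and turns the commanded pose from where the row before left it, along the tool's axes as they then stand; what a row does not reach is not made up. A row lasts 1/12 s, in which the tool goes at most 41.7 mm and 7.16 degrees, less where a joint would pass 70% of its speed; a pose out of reach is approached as far as the arm can. A call is refused whole if a number of a shift passes 4.17 or a number of a turn 7.16, either way. A call with a gripper value outside its range is refused whole. "grip" is the finger opening in cm, from 0 to 8.76, set as the call begins (left out, the last holds). The fingers move at their own pace and stop on an object; the grip force is fixed at half the most. Time passes only in rows, so rows that do not move let the fingers close. It gives the time, the measured TCP pose, the force, the opening and the grip force at its end, in the units of the state.
- get_obs(): the state, without advancing time (a new reading comes with each control period).
- snapshot(name): name is "side" or "top"; returns a dict with "frame" (420x560x3 uint8, red, green, blue), "fx", "fy", "cx", "cy" (pixels), "k1" (the pictures are not rectified: a ray, as slopes to the right and down, at radius r is drawn at 1 + k1 r^2 times it, then the intrinsics apply), "position" and "attitude" of the camera in the world. Camera axes: x right, y down, z forward; pixel columns grow to the right and rows downward; lengths in m; the calibration is good to about 2 mm. A picture is of the moment at which its call begins. There is no depth.
- close_job(): hands the job in; it is judged then, once.
Trained networks look in the newest picture that a camera, given by its name, has taken for a name from the list of things; names that differ only in an ending like _2 or _b are one class to them, and where a whole thing is asked for, a point or a joint stands for the part that bears it (a point fixed in the world has none). Each returns a list of dicts, best first, with "score" (0 to 1); they miss things now and then, are a little off and sometimes report something else, mostly with a low value. They report only what shows in the picture. A call takes as long as a camera call.
- spot_in(camera, thing): "position" ([x, y, z] in m, in world coordinates, good to about 4 mm: the middle of the surface that is visible of it).
- spot_point(camera, thing): "position" ([x, y, z] in m, in world coordinates, good to about 4 mm: a listed point, or the origin of a listed thing).
The state is a dict: "clock": time; "joint_pos": joint angles; "qvel": joint speeds; "tau": joint torques, N m; "tool_pos": TCP position; "orientation": TCP orientation; "force": force on the tool from outside, world axes, zero at the start; "moment": the same for the moment, N m; "opening": finger opening in m; "gripper_force": force on a finger pad.
Only numpy, scipy, OpenCV 4.12 (cv2) and the standard library are available. Lean on these libraries where they do the work, as an engineer would, in place of code of your own. Each camera call takes 0.05 s, during which the arm holds its last target. There are 200 camera calls.

## Working session

There is one attempt and no reset: what is moved stays moved. The work goes in short steps, Python scripts to look and compute and a tool call to move; the robot and the scene stay as the last step left them, time stands still between calls to the robot, and variables do not carry over. Pictures are saved under pics/ and viewed, at most 10 in all, crops included, and the job is handed in when it is done.

Besides the shell and the picture viewer there is one more tool, called after "Call:" as a command line: name --pt "numbers of a row" for each row, then --argument value for the rest. play_rows: Moves the arm, as the interface text tells. Its arguments: {"type":"object","properties":{"plan":{"type":"array","items":{"type":"array","items":{"type":"number"}}},"grip":{"type":"number"}},"required":["plan"]}

```bash
mkdir -p pics; ls; python3 - <<'E'
from plant import *
import cv2
o=get_obs();print(o)
for c in("top","side"):
    s=snapshot(c);cv2.imwrite(f"pics/{c}0.png",s["frame"][:,:,::-1])
    print(c,{k:v for k,v in s.items() if k!="frame"})
    for t in("case","cover_shut","well","ampoule_mid","vial","tweezers"):
        print(t,[(d["score"],d["position"]) for d in spot_point(c,t)[:3]])
    print("cover",[(d["score"],d["position"]) for d in spot_in(c,"cover")[:2]])
E
```

```text
pics
{'clock': 0.0, 'joint_pos': array([-5.84374748e+01,  2.05931453e+01,  6.34281571e-01, -2.13358897e-02,
       -7.01343796e+01, -1.65072759e+01]), 'qvel': array([ 0.08964949, -0.12590753,  0.01496537,  0.0289881 , -0.0596928 ,
        0.04239042]), 'tau': array([ 1.60618525e-03, -5.82715952e+01,  2.93046838e+01,  6.99696645e+00,
        6.85940424e-03, -1.86377606e-04]), 'tool_pos': array([ 0.17520624, -0.65140127,  0.24460338]), 'orientation': array([ 1.79904900e+02, -7.26637905e-03, -1.64952011e+02]), 'force': array([-0.63946407,  0.5333434 , -0.38164796]), 'moment': array([-0.0611265 ,  0.04413197,  0.03054034]), 'gripper_force': 0.0, 'opening': 0.08798840609499546}
top {'fx': 438.7745870273537, 'fy': 438.7745870273537, 'cx': 278.2504340374077, 'cy': 207.97223790316298, 'k1': -0.019606328367441157, 'position': array([0.40909289, 0.01185419, 1.17336233]), 'attitude': array([-1.74324184e+02, -2.71023120e-02, -9.10107969e+01])}
case [(0.62, [0.5227, 0.0194, -0.002])]
cover_shut [(0.62, [0.5112, -0.0228, 0.0426]), (0.46, [0.5243, 0.0184, -0.0008])]
well [(0.9, [0.5122, -0.0349, 0.0077])]
ampoule_mid [(0.68, [0.4904, -0.2501, 0.008])]
vial [(0.54, [0.6349, 0.3104, 0.0011]), (0.45, [0.481, 0.2405, -0.0008])]
tweezers [(0.64, [0.6193, -0.2539, -0.0012])]
cover [(0.97, [0.5182, -0.0248, 0.0325])]
side {'fx': 543.3425238401567, 'fy': 543.3425238401567, 'cx': 283.8678115439604, 'cy': 211.0712556044656, 'k1': -0.11828105147312183, 'position': array([0.07022044, 0.9810153 , 0.58851525]), 'attitude': array([-116.20762364,    1.31896484, -155.88045818])}
case [(0.57, [0.52, 0.0191, -0.0003])]
cover_shut [(0.71, [0.5097, -0.0257, 0.0373])]
well [(0.73, [0.5091, -0.0313, 0.01])]
ampoule_mid [(0.39, [0.4909, -0.2518, 0.0069])]
vial [(0.67, [0.4836, 0.2406, 0.0002]), (0.57, [0.6316, 0.3144, 0.0012])]
tweezers [(0.69, [0.6171, -0.2553, -0.0036])]
cover [(0.75, [0.5131, 0.0402, 0.0317]), (0.7, [0.5131, -0.0129, 0.0328])]
```

View pics/top0.png

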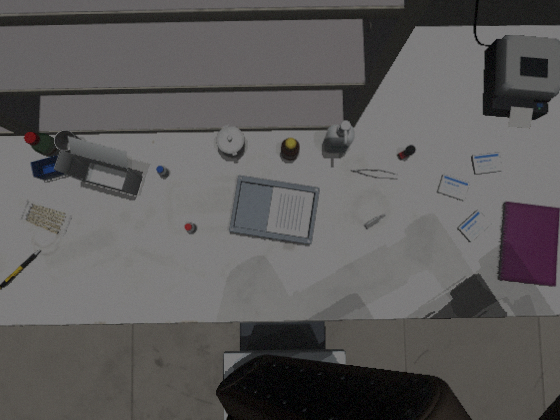

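View pics/side0.png

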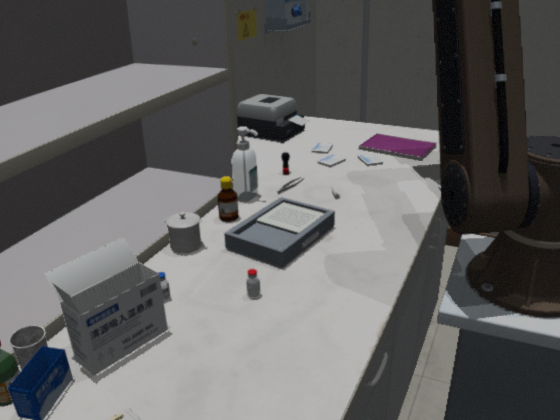

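The top view shows the case at about (275,210). Its white cover is on the right, so case +y points to image left and world +y. The ampoule is at (375,221), the tweezers at (373,173), and the vials at (190,228) and (162,171). The side view agrees. I'll enlarge it to get the angles.

```bash
cat > h.py <<'E'
import numpy as np,cv2
from scipy.spatial.transform import Rotation as R
from plant import *
def px2w(s,uv,z):
    K=np.array([[s["fx"],0,s["cx"]],[0,s["fy"],s["cy"]],[0,0,1]])
    n=cv2.undistortPoints(np.array(uv,float).reshape(-1,1,2),K,np.array([s["k1"],0,0,0]))[:,0]
    d=R.from_euler("xyz",s["attitude"],degrees=True).apply(np.c_[n,np.ones(len(n))])
    p=s["position"];return p+d*((z-p[2])/d[:,2])[:,None]
def st():
    o=get_obs();print(round(o["clock"],2),o["tool_pos"].round(4),o["orientation"].round(2),o["force"].round(1),o["joint_pos"].round(1),round(o["opening"],4),o["gripper_force"])
E
python3 - <<'E'
from h import *
f=cv2.imread("pics/top0.png")
c=cv2.resize(f[160:260,215:405],None,fx=4,fy=4,interpolation=cv2.INTER_CUBIC)
cv2.imwrite("pics/crop.png",cv2.convertScaleAbs(c,alpha=1.4))
E
```

```text
(no output)
```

View pics/crop.png

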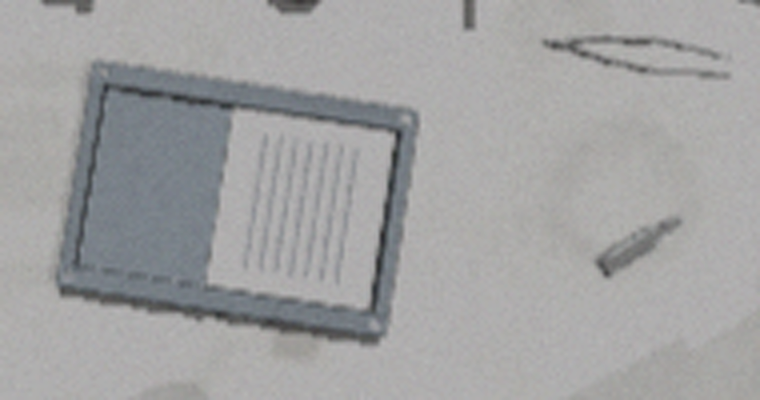

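The crop shows the rim corners at about (97,64), (417,110), (380,330) and (60,283). The ampoule runs from (604,268), its thick end, to (679,221).

```bash
python3 - <<'E'
from h import *
s=snapshot("top")
q=lambda a:(np.array(a)+.5)/4-.5+[215,160]
c=px2w(s,q([(97,64),(417,110),(380,330),(60,283)]),.042)
print(c.round(4),"centre",c.mean(0).round(4))
for i in range(4):
    d=c[(i+1)%4]-c[i];print(np.linalg.norm(d).round(4),np.degrees(np.arctan2(d[1],d[0])).round(1))
a=px2w(s,q([(604,268),(679,221)]),.007);d=a[1]-a[0];print(a.round(4),a.mean(0).round(4),np.linalg.norm(d),np.degrees(np.arctan2(d[1],d[0])))
E
```

```text
[[ 0.6082  0.1106  0.042 ]
 [ 0.5742 -0.0974  0.042 ]
 [ 0.4318 -0.0698  0.042 ]
 [ 0.4657  0.1357  0.042 ]] centre [0.52   0.0198 0.042 ]
0.2108 -99.3
0.145 169.0
0.2083 80.7
0.1447 -10.0
[[ 0.471  -0.2225  0.007 ]
 [ 0.5015 -0.2738  0.007 ]] [ 0.4862 -0.2481  0.007 ] 0.05969223624996387 -59.28998250557084
```

Call:
play_rows --grip 0 --pt "0 0 0 0 0 6.1" --pt "0 0 0 0 0 6.1" --pt "0 0 0 0 0 6.1" --pt "0 0 0 0 0 6.1" --pt "-0.96 2.8 0 0 0 0" --pt "-0.96 2.8 0 0 0 0" --pt "-0.96 2.8 0 0 0 0" --pt "-0.96 2.8 0 0 0 0" --pt "-0.96 2.8 0 0 0 0" --pt "-0.96 2.8 0 0 0 0" --pt "-0.96 2.8 0 0 0 0" --pt "-0.96 2.8 0 0 0 0" --pt "-0.96 2.8 0 0 0 0" --pt "-0.96 2.8 0 0 0 0" --pt "-0.96 2.8 0 0 0 0" --pt "-0.96 2.8 0 0 0 0" --pt "-0.96 2.8 0 0 0 0" --pt "-0.96 2.8 0 0 0 0" --pt "-0.96 2.8 0 0 0 0" --pt "-0.96 2.8 0 0 0 0"

```text
clock: 2.52
tool_pos: [0.4001, -0.2333, 0.2459]
orientation: [180.0, 0.1, 170.7]
force: [-0.1, 0.3, 0.6]
opening: 0.0002
gripper_force: 0.0
```

Call:
play_rows --pt "-0.96 2.8 1 0 0 0" --pt "-0.96 2.8 1 0 0 0" --pt "-0.96 2.8 1 0 0 0" --pt "-0.96 2.8 1 0 0 0" --pt "-0.96 2.8 1 0 0 0" --pt "-0.96 2.8 1 0 0 0" --pt "-0.96 2.8 1 0 0 0" --pt "-0.96 2.8 1 0 0 0" --pt "0 0 2 0 0 0" --pt "0 0 2 0 0 0" --pt "0 0 2 0 0 0" --pt "0 0 0 0 0 0" --pt "0 0 0 0 0 0" --pt "0 0 0 0 0 0"

```text
clock: 3.68
tool_pos: [0.5125, -0.0261, 0.1066]
orientation: [180.0, 0.1, 170.7]
force: [0.1, 0.1, -0.2]
opening: 0.0005
gripper_force: 0.0
```

Call:
play_rows --pt "0 0 1.5 0 0 0" --pt "0 0 1.5 0 0 0" --pt "0 0 1 0 0 0" --pt "0 0 0.4 0 0 0" --pt "0 0 0 0 0 0" --pt "0 0 0 0 0 0" --pt "0 0 0 0 0 0"

```text
clock: 4.27
tool_pos: [0.5124, -0.026, 0.0624]
orientation: [180.0, 0.1, 170.7]
force: [0.5, -0.1, -0.3]
opening: 0.0004
gripper_force: 0.0
```

Call:
play_rows --pt "0 0 0.05 0 0 0" --pt "0 0 0.05 0 0 0" --pt "0 0 0.05 0 0 0" --pt "0 0 0 0 0 0" --pt "0 0 0 0 0 0"

```text
clock: 4.68
tool_pos: [0.5118, -0.0261, 0.0601]
orientation: [180.0, 0.0, 170.7]
force: [-0.4, 0.3, 0.3]
opening: 0.0007
gripper_force: 0.0
```

Call:
play_rows --pt "0 0 0.05 0 0 0" --pt "0 0 0.05 0 0 0" --pt "0 0 0.03 0 0 0" --pt "0 0 0 0 0 0" --pt "0 0 0 0 0 0"

```text
clock: 5.1
tool_pos: [0.5118, -0.0261, 0.0587]
orientation: [-180.0, -0.0, 170.7]
force: [0.0, 0.3, 0.4]
opening: 0.0004
gripper_force: 0.0
```

Call:
play_rows --pt "0 0 0.05 0 0 0" --pt "0 0 0.05 0 0 0" --pt "0 0 0.03 0 0 0" --pt "0 0 0 0 0 0" --pt "0 0 0 0 0 0"

```text
clock: 5.52
tool_pos: [0.5118, -0.0261, 0.0574]
orientation: [-180.0, -0.0, 170.7]
force: [-0.5, 0.1, -0.2]
opening: 0.0002
gripper_force: 0.0
```

Call:
play_rows --pt "0 0 0.05 0 0 0" --pt "0 0 0.05 0 0 0" --pt "0 0 0.03 0 0 0" --pt "0 0 0 0 0 0" --pt "0 0 0 0 0 0"

```text
clock: 5.93
tool_pos: [0.5117, -0.0261, 0.0561]
orientation: [-180.0, -0.0, 170.7]
force: [0.5, 0.1, 0.1]
opening: 0.0
gripper_force: 0.0
```

Call:
play_rows --pt "0 0 0.05 0 0 0" --pt "0 0 0.05 0 0 0" --pt "0 0 0.03 0 0 0" --pt "0 0 0 0 0 0" --pt "0 0 0 0 0 0"

```text
clock: 6.35
tool_pos: [0.5118, -0.0261, 0.0549]
orientation: [-180.0, 0.0, 170.7]
force: [0.3, 0.8, 0.0]
opening: 0.0003
gripper_force: 0.4
```

Call:
play_rows --pt "0 0 0.05 0 0 0" --pt "0 0 0.05 0 0 0" --pt "0 0 0.03 0 0 0" --pt "0 0 0 0 0 0" --pt "0 0 0 0 0 0"

```text
clock: 6.77
tool_pos: [0.5119, -0.0262, 0.054]
orientation: [-180.0, 0.0, 170.7]
force: [-2.3, -0.3, 6.8]
opening: 0.0004
gripper_force: 3.6
```

Call:
play_rows --pt "0 0 0.05 0 0 0" --pt "0 0 0.05 0 0 0" --pt "0 0 0 0 0 0" --pt "0 0 0 0 0 0"

```text
clock: 7.1
tool_pos: [0.512, -0.0263, 0.0534]
orientation: [-180.0, 0.0, 170.7]
force: [-3.8, 0.1, 11.3]
opening: 0.0002
gripper_force: 5.9
```

Call:
play_rows --pt "0 0 0.04 0 0 0" --pt "0 0 0.04 0 0 0" --pt "0 0 0 0 0 0" --pt "0 0.1 0 0 0 0" --pt "0 0.15 0 0 0 0" --pt "0 0.15 0 0 0 0" --pt "0 0.15 0 0 0 0" --pt "0 0.15 0 0 0 0" --pt "0 0.15 0 0 0 0" --pt "0 0.15 0 0 0 0"

```text
clock: 7.93
tool_pos: [0.5134, -0.0173, 0.0531]
orientation: [-179.9, 0.0, 170.7]
force: [-3.4, -6.0, 16.2]
opening: 0.0005
gripper_force: 8.3
```

Call:
play_rows --pt "0 0.2 0 0 0 0" --pt "0 0.2 0 0 0 0" --pt "0 0.2 0 0 0 0" --pt "0 0.2 0 0 0 0" --pt "0 0.2 0 0 0 0" --pt "0 0.2 0 0 0 0" --pt "0 0.2 0 0 0 0"

```text
clock: 8.52
tool_pos: [0.5158, -0.0034, 0.0532]
orientation: [-179.9, 0.0, 170.7]
force: [-3.4, -6.9, 17.1]
opening: 0.0005
gripper_force: 8.8
```

```bash
python3 - <<'E'
from h import *
st()
for c in("top","side"):
    s=snapshot(c);print(c,[(d["score"],d["position"]) for d in spot_in(c,"cover")[:2]])
    cv2.imwrite(f"pics/{c}1.png",cv2.resize(s["frame"][150:270,200:420,::-1],None,fx=3,fy=3))
E
```

```text
8.52 [ 0.5158 -0.0034  0.0532] [-1.7992e+02  4.0000e-02  1.7070e+02] [-3.4 -6.9 17.1] [ 2.150e+01  1.790e+01 -3.290e+01  1.000e-01 -3.920e+01 -1.209e+02] 0.0005 8.75723686418496
top [(0.8, [0.4731, -0.0073, 0.0321])]
side [(0.73, [0.5104, 0.0161, 0.0313])]
```

View pics/side1.png

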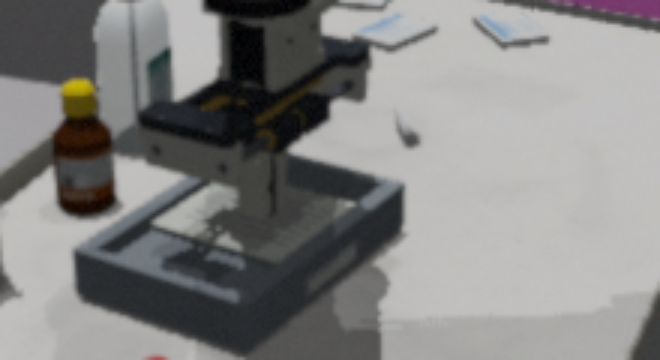

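The side view shows a dark gap opening behind the cover at about (340,205), so the cover is following the finger.

Call:
play_rows --pt "0 0.2 -0.02 0 0 0" --pt "0 0.25 -0.01 0 0 0" --pt "0 0.25 0 0 0 0" --pt "0 0.25 0 0 0 0" --pt "0 0.25 -0.01 0 0 0" --pt "0 0.25 0 0 0 0" --pt "0 0.25 0 0 0 0"

```text
clock: 9.3
tool_pos: [0.5187, 0.0134, 0.0535]
orientation: [-179.9, 0.0, 170.7]
force: [-2.5, -7.9, 16.1]
opening: 0.0005
gripper_force: 8.1
```

Call:
play_rows --pt "0 0.25 -0.01 0 0 0" --pt "0 0.25 -0.01 0 0 0" --pt "0 0.25 -0.01 0 0 0" --pt "0 0.25 0 0 0 0" --pt "0 0.25 -0.01 0 0 0" --pt "0 0.25 0 0 0 0" --pt "0 0.25 0 0 0 0" --pt "0 0.25 0 0 0 0"

```text
clock: 9.97
tool_pos: [0.5221, 0.0332, 0.0538]
orientation: [-179.9, 0.1, 170.7]
force: [-2.4, -6.4, 13.6]
opening: 0.0004
gripper_force: 7.2
```

Call:
play_rows --pt "0 0.25 0.01 0 0 0" --pt "0 0.25 0.01 0 0 0" --pt "0 0.25 0 0 0 0" --pt "0 0.25 0 0 0 0" --pt "0 0.25 0 0 0 0" --pt "0 0.25 0 0 0 0" --pt "0 0.25 0 0 0 0" --pt "0 0.25 0 0 0 0"

```text
clock: 10.63
tool_pos: [0.5255, 0.053, 0.0538]
orientation: [-179.9, 0.1, 170.7]
force: [-1.6, -7.3, 15.5]
opening: 0.0008
gripper_force: 7.6
```

Call:
play_rows --pt "0 0.1 0 0 0 0" --pt "0 0.1 0 0 0 0" --pt "0 0.1 0 0 0 0" --pt "0 0.1 0 0 0 0" --pt "0 0.1 0 0 0 0" --pt "0 0.1 0 0 0 0"

```text
clock: 11.13
tool_pos: [0.5261, 0.0578, 0.0537]
orientation: [-179.8, 0.0, 170.7]
force: [-0.4, -13.6, 15.6]
opening: 0.0005
gripper_force: 7.7
```

Call:
play_rows --pt "0 0 -0.1 0 0 0" --pt "0 0 -0.2 0 0 0" --pt "0 0 -0.6 0 0 0" --pt "0 0 -1.5 0 0 0" --pt "0 0 -3 0 0 0" --pt "0 -2.6 -2 0 0 0" --pt "0 -3 -0.5 0 0 0" --pt "0 -3 0 0 0 0" --pt "0 -3 0 0 0 0"

```text
clock: 11.88
tool_pos: [0.5071, -0.0553, 0.1323]
orientation: [179.9, 0.1, 170.7]
force: [0.5, 1.0, -0.6]
opening: 0.0003
gripper_force: 0.0
```

```bash
python3 - <<'E'
from h import *
st()
s=snapshot("top")
for t in("well","ampoule_mid"):print(t,[(d["score"],d["position"]) for d in spot_point("top",t)[:2]])
print([(d["score"],d["position"]) for d in spot_in("top","cover")[:2]])
a=cv2.resize(s["frame"][160:260,215:405,::-1],None,fx=4,fy=4)
side=snapshot("side")
b=cv2.resize(side["frame"][180:270,210:350,::-1],None,fx=2.2,fy=2.2)
a=cv2.copyMakeBorder(a,0,b.shape[0],0,0,cv2.BORDER_CONSTANT);a[400:,:b.shape[1]]=b
cv2.imwrite("pics/2.png",cv2.convertScaleAbs(a,alpha=1.4)[:600])
E
```

```text
11.88 [ 0.5071 -0.0553  0.1323] [1.7994e+02 1.0000e-01 1.7072e+02] [ 0.5  1.  -0.6] [  15.9   11.2  -28.8   -0.   -50.  -115.1] 0.0003 0.0
well [(0.69, [0.5058, -0.0315, 0.0107])]
ampoule_mid [(0.55, [0.4904, -0.2487, 0.0048])]
[]
```

View pics/2.png

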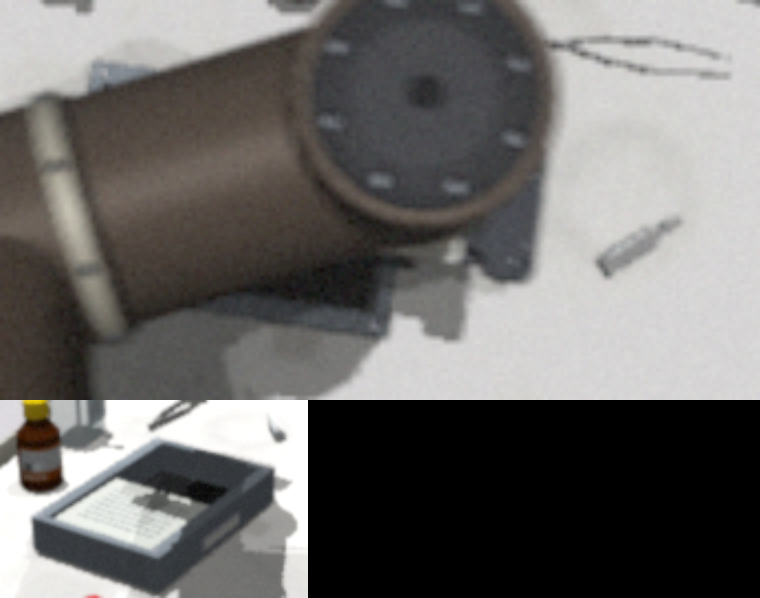

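The lower inset shows the cover fully over the deck with the well open. The ampoule hasn't moved, from (604,267) to (680,220).

Call:
play_rows --grip 4 --pt "-0.2 -2.78 0 0 0 0" --pt "-0.2 -2.78 0 0 0 0" --pt "-0.2 -2.78 0 0 0 0" --pt "-0.2 -2.78 0 0 0 0" --pt "-0.2 -2.78 0 0 0 0" --pt "-0.2 -2.78 0 0 0 0" --pt "-0.2 -2.78 0 0 0 0" --pt "0 0 0 0 0 7.1" --pt "0 0 0 0 0 7.1" --pt "0 0 0 0 0 7.1" --pt "0 0 1 0 0 7.1" --pt "0 0 1 0 0 7.1" --pt "0 0 1 0 0 7.1" --pt "0 0 1 0 0 7.1" --pt "0 0 1.5 0 0 0.4" --pt "0 0 1.5 0 0 0" --pt "0 0 0.5 0 0 0" --pt "0 0 0 0 0 0" --pt "0 0 0 0 0 0"

```text
clock: 13.72
tool_pos: [0.4897, -0.2485, 0.0565]
orientation: [-180.0, -0.0, 120.6]
force: [0.1, 0.3, 0.7]
opening: 0.04
gripper_force: 0.0
```

```bash
python3 - <<'E'
from h import *
st()
s=snapshot("side")
print([(d["score"],d["position"]) for d in spot_point("side","ampoule_mid")[:2]])
cv2.imwrite("pics/3.png",cv2.resize(s["frame"][120:240,250:410,::-1],None,fx=4.5,fy=4.5))
E
```

```text
13.72 [ 0.4897 -0.2485  0.0565] [-1.7997e+02 -1.0000e-02  1.2063e+02] [0.1 0.3 0.7] [  -6.5   20.2  -28.4    0.   -41.4 -142.9] 0.04 0.0
[(0.4, [0.4893, -0.252, 0.0064])]
```

View pics/3.png

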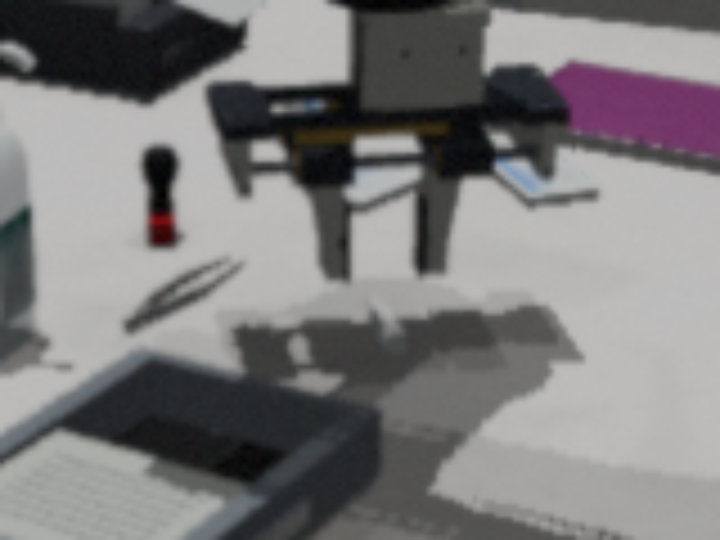

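The ampoule, at about (385,325), sits below and midway between the fingers.

Call:
play_rows --pt "0 0 1 0 0 0" --pt "0 0 1 0 0 0" --pt "0 0 1 0 0 0" --pt "0 0 0.45 0 0 0" --pt "0 0 0 0 0 0" --pt "0 0 0 0 0 0"

```text
clock: 14.32
tool_pos: [0.4889, -0.2491, 0.0213]
orientation: [-179.9, -0.0, 120.6]
force: [0.1, 0.0, 0.3]
opening: 0.0397
gripper_force: 0.0
```

Call:
play_rows --grip 1 --pt "0 0 0 0 0 0" --pt "0 0 0 0 0 0" --pt "0 0 0 0 0 0" --pt "0 0 0 0 0 0" --pt "0 0 0 0 0 0" --pt "0 0 0 0 0 0"

```text
clock: 14.82
tool_pos: [0.4895, -0.249, 0.0222]
orientation: [180.0, 0.0, 120.6]
force: [-0.5, 0.9, 2.5]
opening: 0.0144
gripper_force: 30.0
```

Call:
play_rows --pt "0 0 -1 0 0 0" --pt "0 0 -2 0 0 0" --pt "0 0 -3 0 0 0" --pt "0 0 -3 0 0 0" --pt "0 0 -1 0 0 -7.1" --pt "0 0 0 0 0 -7.1" --pt "0 0 0 0 0 -7.1" --pt "0 0 0 0 0 -7.1" --pt "0 0 0 0 0 -7.1" --pt "0 0 0 0 0 -7.1" --pt "0 0 0 0 0 -7.1" --pt "0 0 0 0 0 0"

```text
clock: 15.82
tool_pos: [0.4893, -0.2491, 0.1226]
orientation: [-180.0, 0.0, 170.6]
force: [0.4, -0.6, -0.6]
opening: 0.0142
gripper_force: 30.0
```

Call:
play_rows --pt "0.17 2.74 0 0 0 0" --pt "0.17 2.74 0 0 0 0" --pt "0.17 2.74 0 0 0 0" --pt "0.17 2.74 0 0 0 0" --pt "0.17 2.74 0 0 0 0" --pt "0.17 2.74 0 0 0 0" --pt "0.17 2.74 0 0 0 0" --pt "0.17 2.74 0 0 0 0" --pt "0 0 2 0 0 0" --pt "0 0 0 0 0 0" --pt "0 0 0 0 0 0"

```text
clock: 16.73
tool_pos: [0.5121, -0.0307, 0.1016]
orientation: [-179.9, -0.1, 170.1]
force: [-0.2, -0.2, 0.1]
opening: 0.014
gripper_force: 30.0
```

```bash
python3 - <<'E'
from h import *
st()
s=snapshot("side")
print([(d["score"],d["position"]) for d in spot_point("side","ampoule_mid")[:2]])
cv2.imwrite("pics/4.png",cv2.resize(s["frame"][140:270,200:360,::-1],None,fx=4.5,fy=4.5))
E
```

```text
16.73 [ 0.5121 -0.0307  0.1016] [-1.7994e+02 -1.2000e-01  1.7014e+02] [-0.2 -0.2  0.1] [  18.5   13.8  -30.3   -0.   -46.1 -118.4] 0.014 29.999976754188538
[(0.65, [0.5111, -0.0294, 0.0875])]
```

View pics/4.png

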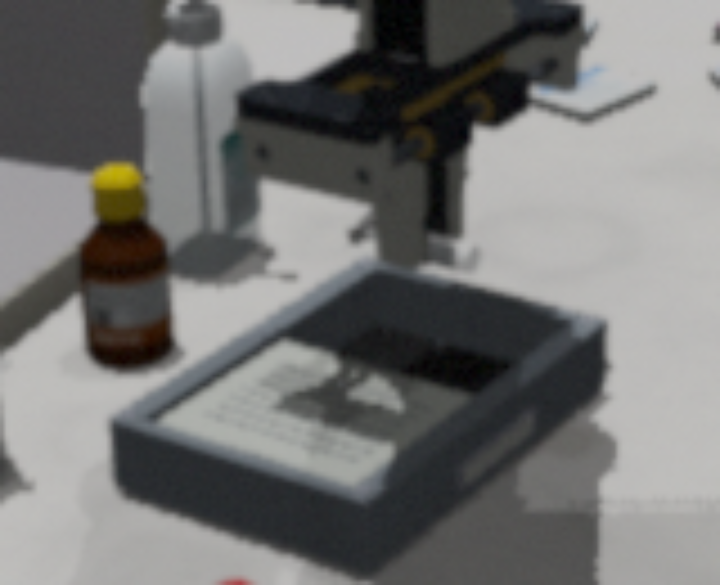

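The ampoule is held level at about (455,245), above the well.

Call:
play_rows --pt "0 0 2 0 0 0" --pt "0 0 2 0 0 0" --pt "0 0 1.5 0 0 0" --pt "0 0 0.8 0 0 0" --pt "0 0 0.4 0 0 0" --pt "0 0 0.2 0 0 0" --pt "0 0 0.05 0 0 0" --pt "0 0 0 0 0 0" --pt "0 0 0 0 0 0"

```text
clock: 17.58
tool_pos: [0.5135, -0.0306, 0.0331]
orientation: [180.0, 0.1, 170.3]
force: [-0.2, 0.5, -0.1]
opening: 0.0137
gripper_force: 30.0
```

Call:
play_rows --pt "0 0 0.05 0 0 0" --pt "0 0 0.05 0 0 0" --pt "0 0 0.05 0 0 0" --pt "0 0 0.05 0 0 0" --pt "0 0 0 0 0 0" --pt "0 0 0 0 0 0"

```text
clock: 18.08
tool_pos: [0.513, -0.0307, 0.0303]
orientation: [-180.0, -0.0, 170.3]
force: [0.1, -0.3, -0.6]
opening: 0.0142
gripper_force: 30.0
```

Call:
play_rows --pt "0 0 0.04 0 0 0" --pt "0 0 0.03 0 0 0" --pt "0 0 0 0 0 0" --pt "0 0 0 0 0 0"

```text
clock: 18.42
tool_pos: [0.513, -0.0307, 0.0301]
orientation: [-180.0, 0.0, 170.3]
force: [-2.2, 1.5, 6.0]
opening: 0.0143
gripper_force: 30.0
```

Call:
play_rows --grip 2.6 --pt "0 0 0 0 0 0" --pt "0 0 0 0 0 0" --pt "0 0 0 0 0 0" --pt "0 0 0 0 0 0" --pt "0 0 0 0 0 0"

```text
clock: 18.83
tool_pos: [0.5129, -0.0307, 0.0296]
orientation: [-180.0, -0.0, 170.3]
force: [-0.1, -0.5, 0.6]
opening: 0.0259
gripper_force: 0.0
```

Call:
play_rows --pt "0 0 -0.3 0 0 0" --pt "0 0 -1 0 0 0" --pt "0 0 -2 0 0 0" --pt "0 0 -3 0 0 0" --pt "0 0 -2 0 0 0" --pt "0 0 0 0 0 0"

```text
clock: 19.33
tool_pos: [0.5157, -0.0302, 0.1178]
orientation: [179.9, 0.4, 170.3]
force: [0.8, 1.2, -0.2]
opening: 0.0259
gripper_force: 0.0
```

```bash
python3 - <<'E'
from h import *
st()
s=snapshot("side")
print([(d["score"],d["position"]) for d in spot_point("side","ampoule_mid")[:2]])
cv2.imwrite("pics/5.png",cv2.convertScaleAbs(cv2.resize(s["frame"][160:270,210:350,::-1],None,fx=5,fy=5),alpha=1.6))
E
```

```text
19.33 [ 0.5157 -0.0302  0.1178] [179.85   0.41 170.31] [ 0.8  1.2 -0.2] [ 1.850e+01  1.260e+01 -2.920e+01  1.000e-01 -4.770e+01 -1.182e+02] 0.0259 0.0
[(0.47, [0.5127, -0.033, 0.0141])]
```

View pics/5.png

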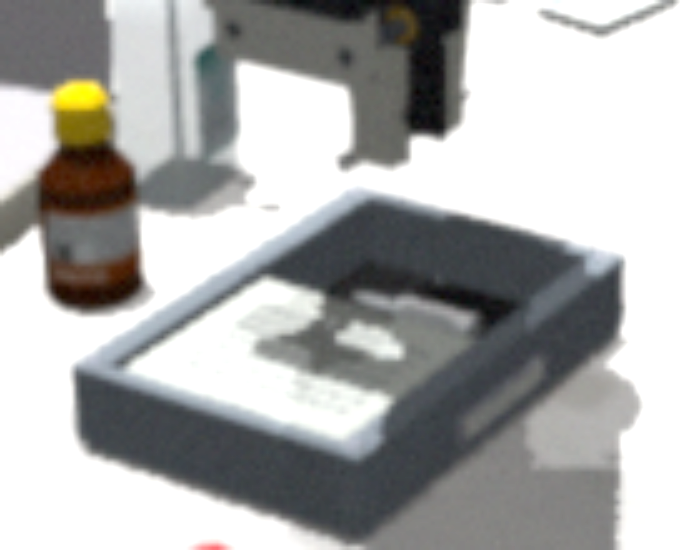

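The ampoule lies at about (420,305) in the well, clear of the cover. Next I'll shut the cover.

Call:
play_rows --grip 0 --pt "0.05 2.25 0 0 0 0" --pt "0.05 2.25 0 0 0 0" --pt "0.05 2.25 0 0 0 0" --pt "0.05 2.25 0 0 0 0" --pt "0 0 1.5 0 0 0" --pt "0 0 1.5 0 0 0" --pt "0 0 1 0 0 0" --pt "0 0 0 0 0 0" --pt "0 0 0 0 0 0" --pt "0 0 0 0 0 0"

```text
clock: 20.27
tool_pos: [0.5265, 0.0581, 0.073]
orientation: [-180.0, 0.0, 170.2]
force: [-0.3, -0.2, -0.4]
opening: 0.0004
gripper_force: 0.0
```

Call:
play_rows --pt "0 0 0.8 0 0 0" --pt "0 0 0.5 0 0 0" --pt "0 0 0.3 0 0 0" --pt "0 0 0.05 0 0 0" --pt "0 0 0 0 0 0" --pt "0 0 0 0 0 0" --pt "0 0 0 0 0 0"

```text
clock: 20.85
tool_pos: [0.5263, 0.0584, 0.0563]
orientation: [180.0, 0.0, 170.3]
force: [-0.2, -0.5, 0.2]
opening: 0.0002
gripper_force: 0.0
```

Call:
play_rows --pt "0 0 0.05 0 0 0" --pt "0 0 0.05 0 0 0" --pt "0 0 0.05 0 0 0" --pt "0 0 0 0 0 0" --pt "0 0 0 0 0 0"

```text
clock: 21.27
tool_pos: [0.5265, 0.0585, 0.0551]
orientation: [180.0, 0.0, 170.3]
force: [-0.5, 1.6, 4.7]
opening: 0.0006
gripper_force: 2.5
```

Call:
play_rows --pt "0 0 0.06 0 0 0" --pt "0 0 0.06 0 0 0" --pt "0 0 0.05 0 0 0" --pt "0 0 0 0 0 0" --pt "0 0 0 0 0 0"

```text
clock: 21.68
tool_pos: [0.5267, 0.0586, 0.0542]
orientation: [180.0, 0.1, 170.3]
force: [-4.6, 0.6, 13.1]
opening: 0.0005
gripper_force: 6.6
```

Call:
play_rows --pt "0 0 0.03 0 0 0" --pt "0 -0.1 0.01 0 0 0" --pt "0 -0.15 0 0 0 0" --pt "0 -0.2 0 0 0 0" --pt "0 -0.2 0 0 0 0" --pt "0 -0.2 0.01 0 0 0" --pt "0 -0.2 0 0 0 0" --pt "0 -0.2 0 0 0 0" --pt "0 -0.2 0 0 0 0"

```text
clock: 22.43
tool_pos: [0.5245, 0.0454, 0.054]
orientation: [179.9, 0.1, 170.3]
force: [-6.1, 8.6, 15.7]
opening: 0.0007
gripper_force: 7.8
```

Call:
play_rows --pt "0.05 -0.2 0 0 0 0" --pt "0.03 -0.2 0 0 0 0" --pt "0 -0.2 0.01 0 0 0" --pt "0 -0.2 0 0 0 0" --pt "0 -0.2 0 0 0 0" --pt "0 -0.2 0 0 0 0" --pt "0 -0.2 0 0 0 0"

```text
clock: 23.02
tool_pos: [0.522, 0.0319, 0.054]
orientation: [179.8, 0.2, 170.3]
force: [-4.0, 7.2, 13.8]
opening: -0.0001
gripper_force: 7.2
```

```bash
python3 - <<'E'
from h import *
st()
s=snapshot("side")
cv2.imwrite("pics/6.png",cv2.convertScaleAbs(cv2.resize(s["frame"][160:270,210:350,::-1],None,fx=5,fy=5),alpha=1.6))
E
```

```text
23.02 [0.522  0.0319 0.054 ] [179.85   0.18 170.31] [-4.   7.2 13.8] [  25.    18.3  -32.    -0.   -39.5 -124.7] -0.0001 7.171026126594597
```

View pics/6.png

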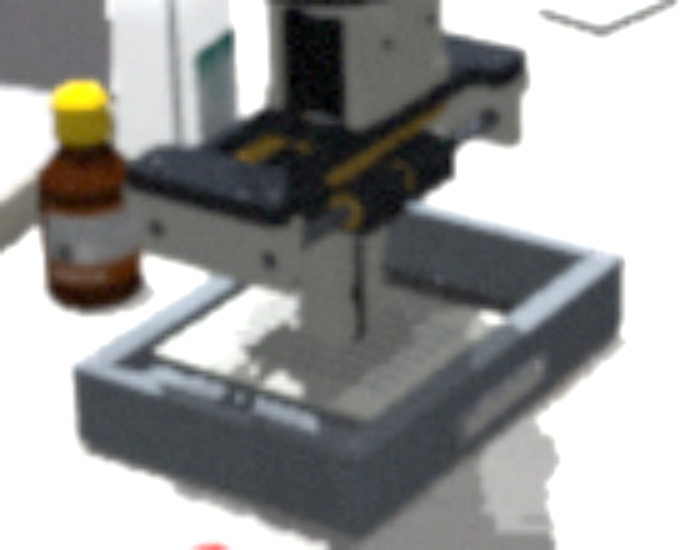

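The deck now shows at the near edge, about (240,390), so the cover is following.

Call:
play_rows --pt "0 -0.2 0.02 0 0 0" --pt "0 -0.25 0.01 0 0 0" --pt "0 -0.25 0.01 0 0 0" --pt "0 -0.25 0 0 0 0" --pt "0 -0.25 0.01 0 0 0" --pt "0 -0.25 0 0 0 0" --pt "0 -0.25 0 0 0 0"

```text
clock: 23.65
tool_pos: [0.5191, 0.015, 0.0536]
orientation: [179.9, 0.2, 170.3]
force: [-5.1, 7.5, 15.6]
opening: 0.0004
gripper_force: 8.1
```

Call:
play_rows --pt "0 -0.25 0.01 0 0 0" --pt "0 -0.25 0 0 0 0" --pt "0 -0.25 0.01 0 0 0" --pt "0 -0.25 0 0 0 0" --pt "0 -0.25 0.01 0 0 0" --pt "0 -0.25 0 0 0 0" --pt "0 -0.25 0.01 0 0 0" --pt "0 -0.25 0 0 0 0"

```text
clock: 24.32
tool_pos: [0.5156, -0.0049, 0.0532]
orientation: [179.9, 0.2, 170.3]
force: [-5.4, 8.6, 16.7]
opening: 0.0006
gripper_force: 8.4
```

Call:
play_rows --pt "0 -0.25 0 0 0 0" --pt "0 -0.25 0 0 0 0" --pt "0 -0.25 0 0 0 0" --pt "0 -0.25 0 0 0 0" --pt "0 -0.25 0 0 0 0" --pt "0 -0.25 0 0 0 0" --pt "0 -0.2 0 0 0 0"

```text
clock: 24.9
tool_pos: [0.5127, -0.0217, 0.053]
orientation: [179.9, 0.2, 170.3]
force: [-4.6, 7.6, 15.2]
opening: 0.0005
gripper_force: 7.5
```

Call:
play_rows --pt "0 -0.1 0 0 0 0" --pt "0 -0.1 0 0 0 0" --pt "0 -0.1 0 0 0 0" --pt "0 -0.1 0 0 0 0" --pt "0 -0.1 0 0 0 0" --pt "0 -0.05 0 0 0 0"

```text
clock: 25.4
tool_pos: [0.5119, -0.0271, 0.0529]
orientation: [179.9, 0.2, 170.3]
force: [-4.7, 9.4, 14.3]
opening: 0.0001
gripper_force: 7.1
```

Call:
play_rows --pt "0 -0.05 0 0 0 0" --pt "0 -0.05 0 0 0 0" --pt "0 -0.05 0 0 0 0"

```text
clock: 25.65
tool_pos: [0.5121, -0.0279, 0.053]
orientation: [179.8, 0.2, 170.3]
force: [-2.6, 11.7, 13.1]
opening: 0.0006
gripper_force: 6.7
```

Call:
play_rows --pt "0 0 -0.1 0 0 0" --pt "0 0 -0.2 0 0 0" --pt "0 0 -0.6 0 0 0" --pt "0 0 -1.5 0 0 0" --pt "0 0 -3 0 0 0" --pt "0 0 -3 0 0 0" --pt "0 0 -3 0 0 0" --pt "0 -3 0 0 0 0" --pt "0 -3 0 0 0 0" --pt "0 -3 0 0 0 0" --pt "0 -3 0 0 0 0" --pt "0 -3 0 0 0 0" --pt "0 -3 0 0 0 0" --pt "0 -3 0 0 0 0" --pt "0 -3 0 0 0 0" --pt "0 -2 0 0 0 0" --pt "0 0 0 0 0 0" --pt "0 0 0 0 0 0"

```text
clock: 27.15
tool_pos: [0.4654, -0.287, 0.1652]
orientation: [180.0, -0.1, 170.1]
force: [0.2, 0.1, 0.4]
opening: 0.0003
gripper_force: 0.0
```

```bash
python3 - <<'E'
from h import *
st()
s=snapshot("top")
print([(d["score"],d["position"]) for d in spot_in("top","cover")[:2]])
a=cv2.resize(s["frame"][160:260,215:405,::-1],None,fx=4,fy=4)
side=snapshot("side")
b=cv2.resize(side["frame"][180:270,210:350,::-1],None,fx=2.2,fy=2.2)
a=cv2.copyMakeBorder(a,0,b.shape[0],0,0,cv2.BORDER_CONSTANT);a[400:,:b.shape[1]]=b
cv2.imwrite("pics/7.png",cv2.convertScaleAbs(a,alpha=1.4))
E
```

```text
27.15 [ 0.4654 -0.287   0.1652] [ 1.7999e+02 -6.0000e-02  1.7010e+02] [0.2 0.1 0.4] [-11.1  12.5 -21.9  -0.  -55.7 -88.8] 0.0003 0.0
[(0.63, [0.5089, -0.0184, 0.0332])]
```

View pics/7.png

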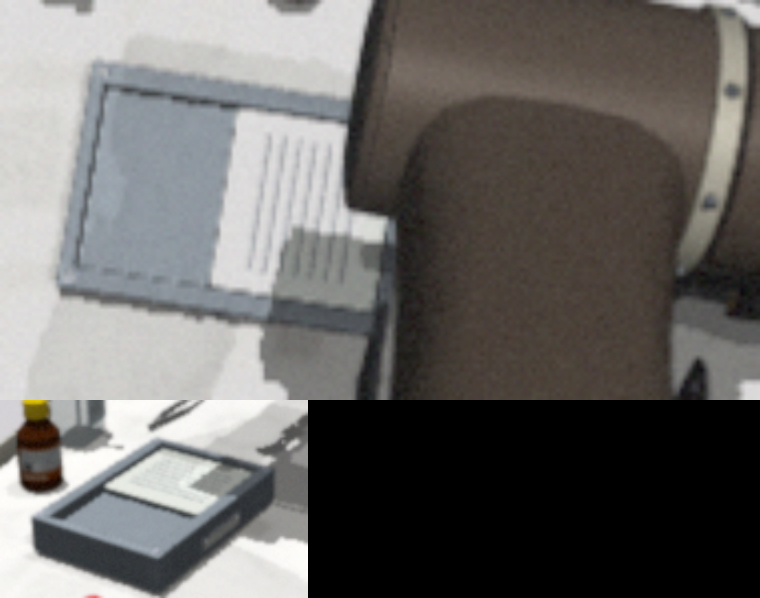

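Both views show the cover shut, with its edge at (236,108)–(211,286), at or slightly past its starting position. I'll hand in.

```bash
python3 -c "
from plant import *
print(close_job())"
```

```text
the job is handed in; nothing more can be done
None
```

I slid the cover fully open, laid the ampoule in the well and let go of it, then slid the cover fully shut and handed in at about 27 s; presses ended at 17 N or less down, and the vials and tweezers were not touched.

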